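Start the slide warmer, then its timer

TASK

Start drying the slides by pressing with the fingertips: on the slide warmer, press the raised end of the rocker switch fully down, then press the round start key fully in, and last press the large round key on top of the bench timer fully in. Leave the warmer's oblong stop key and the timer's small clear key unpressed. Do not lift or push away the timer, and do not disturb the bottle, the tip box or the slide rack.

Things in the scene. Friction and masses are not known exactly. Their poses are not given: they have to be found in the camera images.
- warmer: Low white slide warmer, fixed. Origin on the bench under the middle of its control strip; x towards the hot plate, y along the strip, z up. Strip: x -45 to 45 mm, 300 mm along y, top 50 mm above the bench; hot plate: x 45 to 245 mm, top 62 mm. On the strip at x = 0: rocker at y = 85, round start key at y = 0, oblong stop key at y = -85 mm. Left or right of the timer, turned up to 0.2 rad.
- rocker (a joint): Rocker switch, angle in rad: 0 = off (its end towards the warmer's -x is raised), 0.4 = fully on (that end pressed down to level, the other end raised). Starts between 0 and 0.08. It stays where it is left; friction 0.05 N m, so about 3 N at the raised end's point turns it.
- rocker_raised_end (a point): Where to press: upper face of the raised wing, 18 mm from the pivot, on the warmer's -x side; moves with the rocker. The rocker is a shallow V of two wings, each 28 mm long (warmer x), 26 mm wide; pivot 57 mm above the bench. Off: this wing slopes up 0.4 rad, its outer end 70 mm above the bench. Fully on: wing level, this point 59.5 mm above the bench, 18 mm from the pivot.
- start_key (a joint): Travel of the round start key in m: 0 = out, 0.006 = fully in. Starts between 0 and 0.001. No spring: it takes about 3 N and stays where it is pressed.
- start_key_top (a point): Centre of the top face of the warmer's round start key, 28 mm in diameter, standing 10 mm above the control strip when out (60 mm above the bench) and 4 mm when fully in.
- stop_key (a joint): Travel of the oblong stop key in m, 0 = out, 0.006 = in; sprung. Not to be pressed.
- stop_key_top (a point): Centre of the top face of the oblong stop key, 18 mm (warmer x) by 38 mm (warmer y), standing 10 mm above the control strip.
- timer: Bench timer, a loose flat white box 100 mm (x) by 90 mm (y) by 40 mm high, about 0.45 kg, standing on the bench. Origin at the centre of its underside, z up. On its top: the large round key at x = -18 mm, y = 0; a grey display at x = 28, y = -14 mm; the small clear key at x = 30, y = 29 mm.
- timer_key (a joint): Travel of the timer's large round key in m: 0 = out, 0.005 = fully in. Starts between 0 and 0.001. No spring: it takes about 3 N and stays where it is pressed.
- timer_key_top (a point): Centre of the top face of the timer's large round key, 36 mm in diameter, standing 9 mm above the timer's top when out (49 mm above the bench) and 4 mm when fully in.
- clear_key (a joint): Travel of the timer's small clear key in m, 0 = out, 0.003 = in; sprung. Not to be pressed.
- clear_key_top (a point): Centre of the top of the timer's small clear key, 14 mm in diameter, standing 3 mm above the timer's top.
- bottle_mid (a point): Loose amber reagent bottle, 48 mm in diameter, 100 mm high, standing behind the timer; this point is 50 mm above its underside on its axis.
- tip_box_mid (a point): Loose pipette tip box, 87 x 64 x 50 mm high, standing behind the timer; this point is its centre.
- slide_rack_mid (a point): Loose steel slide rack, 85 x 32 mm and 29 mm high over its slides, on the warmer's hot plate; this point is 13 mm above its underside.
Not all that is in view belongs to the job. What is shaped like the timer but pink or red is not meant.

How it is judged:
By the outcome, as a careful person would: the job done as asked, in the order asked, and still so for the second after the job is handed in, with the robot touching nothing.
It also fails if it takes over 38 s, if anything falls off the work surface, if the arm or the gripper's body presses on something with over 40 N, if the wrist force passes 120 N, or if a joint passes its speed limit or range.

ROBOT

A 6-joint arm with a two-finger parallel gripper is mounted at the origin on the work surface. World frame = base frame: x ahead of the robot, y to its left, z up, the work surface at z = 0. Lengths are in m, angles in rad, forces in N, time in s.
With the tool pointing down it reaches from about 0.325 to 0.9 m from the base axis. Payload 6.1 kg.
Tool frame: the origin (TCP) lies on the centre line of the jaws, within the pads' length; the fingertips stand 25 mm ahead of it and the grasp point (between the pads) lies 6 mm ahead of it; z points along the fingers, y is the direction in which the jaws open and shut (so a half turn about z gives the same grasp; the last joint's range is limited). The gripper opens to 87 mm and grips with 3 to 60 N. Pads are 19 mm wide; open, the fingers measure 117 mm over their backs; the gripper's body (75 mm by 190 mm) begins 51 mm behind the grasp point.
Start: joints at [1.174, 0.22, 1.526, -0, 1.395, -0.126], TCP at [0.167, 0.602, 0.248] pointing down, gripper open.
Joint ranges: [-2.98, 2.98], [-0.91, 2.08], [0.09, 2.57], [-1.24, 4.39], [0.2, 2.65], [-2.68, 2.68]. Speed limits (rad/s): [2.57, 2.57, 3.01, 3.14, 3.14, 3.14].

INTERFACE

Orientations are given as a 3x3 rotation matrix whose columns are the frame's x, y, z axes.
In Python, from bench import * gives the robot as it stands.
- The arm moves only by the tool step_arm, never from a script. Its argument "series" is a list of rows, each an object of numbers: "tx", "ty", "tz": the shift along the tool's x, y, z in mm; "ax", "ay", "az": the turn, a rotation vector about the tool's x, y, z in rad; "jaw": the gripper command: -1 is fully open, 1 is shut, values between are in proportion. In form: [{"tx": .., "ty": .., "tz": .., "ax": .., "ay": .., "az": .., "jaw": ..}, ...]. A call has 1 to 12 rows; each row is the pose to reach, as a shift and turn from the pose commanded when the call began, along the tool's axes at that moment; what a row does not reach only later rows make up. A row lasts 1/8 s, in which the tool goes at most 62.5 mm and 10.7 degrees, less where a joint would pass 70% of its speed; a pose out of reach is approached as far as the arm can. A call with a gripper value outside its range is refused whole. The fingers move at their own pace and stop on an object; the grip force is fixed at half the most. Time passes only in rows, so rows that repeat a pose let the fingers close. It gives the time, the measured TCP pose, the force and the opening at its end, in the units of the state.
- sense(): the state, without advancing time (a new reading comes with each control period).
- capture(name): name is "scene" or "top" or "wrist"; returns (picture, depth): 400x640x3 uint8, red, green, blue; 400x640 float32, m along the optical axis (not along the pixel's ray), 0 where there is no reading.
- camera_info(name): a dict with "fx", "fy", "cx", "cy" (pixels), "world_from_camera" (4x4, takes a point from camera to world coordinates). Camera axes: x right, y up, looking along -z (the intrinsics and any distortion apply to the point x, -y, -z); pixel columns grow to the right and rows downward; lengths in m; the calibration is good to about 2 mm. The wrist camera is an equidistant fisheye: a pixel r from the principal point sees the ray r / f radians off the axis. A picture is of the moment at which its call begins: read the wrist's pose just before it. camera_info takes no time and is no camera call; for the wrist camera it gives the pose at the moment of the call.
- close_job(): hands the job in, once; it reports no verdict.
The state is a dict: "time_s": time; "joint_pos": joint angles; "joint_velocities": joint speeds; "joint_torque": joint torques, N m; "tcp_pos": TCP position; "orientation": TCP orientation; "wrist_force": force on the tool from outside, world axes, zero at the start; "moment": the same for the moment, N m; "grip_width": finger opening in m.
Only numpy, scipy, OpenCV 4.12 (cv2) and the standard library are available. Lean on these libraries where they do the work, as an engineer would, in place of code of your own. Each camera call takes 0.05 s, during which the arm holds its last target. There are 200 camera calls.

## Working session

There is one attempt and no reset: what is moved stays moved. The work goes in short steps, Python scripts to look and compute and a tool call to move; the robot and the scene stay as the last step left them, time stands still between calls to the robot, and variables do not carry over. Pictures are saved under pics/ and viewed, about 8 in all and at most 12, crops included, and the job is handed in when it is done.

Besides the shell and the picture viewer there is one more tool, called after "Request:" as name(argument=value, ...) on one line, values as JSON. step_arm: Moves the arm, as the interface text tells. Its arguments: {"type":"object","properties":{"series":{"type":"array","items":{"type":"object","properties":{"tx":{"type":"number"},"ty":{"type":"number"},"tz":{"type":"number"},"ax":{"type":"number"},"ay":{"type":"number"},"az":{"type":"number"},"jaw":{"type":"number"}}}}},"required":["series"]}

```bash
mkdir -p pics; cat > h.py <<'E'
from bench import *
import numpy as np, cv2
def grab(n,tag):
    p,d=capture(n); cv2.imwrite(f'pics/{tag}.png',p[:,:,::-1]); np.save(f'pics/{tag}.npy',d)
    return p,d
def world(n,d,u,v,r=2):
    c=camera_info(n); w=d[int(v)-r:int(v)+r+1,int(u)-r:int(u)+r+1]; z=np.median(w[w>0])
    return (c['world_from_camera']@np.array([(u-c['cx'])/c['fx']*z,-(v-c['cy'])/c['fy']*z,-z,1]))[:3]
E
python3 - <<'E'
from h import *
grab('top','top1');grab('scene','scene1')
for n in('top','scene'):print(camera_info(n))
s=sense();print(s['time_s'],s['tcp_pos'],s['orientation'],s['wrist_force'],s['grip_width'])
a=cv2.imread('pics/top1.png');cv2.imwrite('pics/top1b.png',cv2.resize(a,(800,500)))
E
```

```text
{'fx': 518.1897978223222, 'fy': 518.1897978223222, 'cx': 320.9493506008337, 'cy': 211.6480196642985, 'world_from_camera': array([[-0.01739997,  0.98164775, -0.18990772,  0.28820296],
       [-0.99984733, -0.01677903,  0.00487721, -0.05270665],
       [ 0.00160123,  0.18996359,  0.98178983,  1.29519476],
       [ 0.        ,  0.        ,  0.        ,  1.        ]])}
{'fx': 492.5692630423832, 'fy': 492.5692630423832, 'cx': 319.1942971763663, 'cy': 196.48309050041846, 'world_from_camera': array([[-0.55385736, -0.49132897,  0.67218886,  1.42387205],
       [ 0.83259459, -0.33198286,  0.44336624,  0.52906572],
       [ 0.00531651,  0.80522247,  0.592949  ,  0.87406333],
       [ 0.        ,  0.        ,  0.        ,  1.        ]])}
0.1 [0.16699252 0.60174573 0.24654146] [[-9.63563625e-01  2.67478393e-01 -6.70279136e-04]
 [ 2.67479156e-01  9.63562228e-01 -1.65323066e-03]
 [ 2.03652176e-04 -1.77227863e-03 -9.99998409e-01]] [-0.10841391  0.35429526  0.75737894] 0.08724626463127995
```

View pics/top1.png

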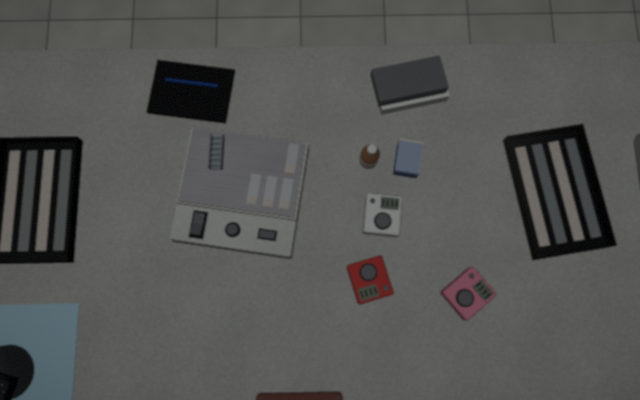

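View pics/scene1.png

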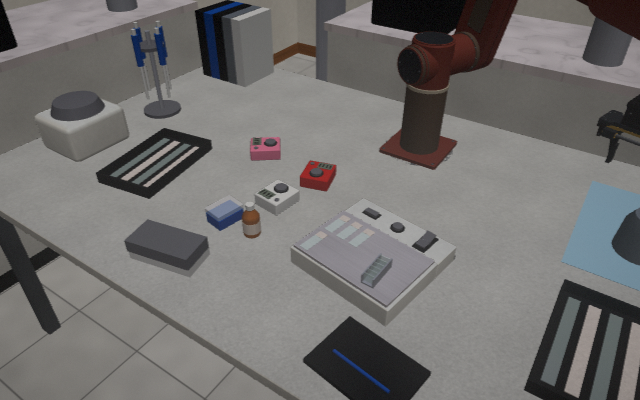

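The top view shows the warmer at about (240,192), with rocker (198,224), start key (232,229) and stop key (267,235). Possible timers are white (382,215), red (370,280) and pink (468,292). I choose the white one, whose large key is at (382,221) and clear key at (373,201). Next I'll check this in a close crop.

```bash
python3 - <<'E'
from h import *
a=cv2.imread('pics/top1.png')[180:265,165:415];cv2.imwrite('pics/crop1.png',cv2.convertScaleAbs(cv2.resize(a,None,fx=3.2,fy=3.2,interpolation=cv2.INTER_CUBIC),alpha=1.5))
d=np.load('pics/top1.npy')
for n,u,v in [('rock',198,224),('start',232,229),('stop',267,235),('tkey',382.5,221),('clear',373,201),('bottle',370,153),('tip',408,158),('red',370,280)]:print(n,world('top',d,u,v).round(4))
E
```

```text
rock [0.5016 0.2384 0.0612]
start [0.4881 0.1563 0.0602]
stop [0.4722 0.072  0.0596]
tkey [ 0.5035 -0.2088  0.0484]
clear [ 0.5553 -0.1881  0.0418]
bottle [ 0.6626 -0.1795  0.0944]
tip [ 0.6619 -0.2788  0.0498]
red [ 0.3614 -0.1739  0.0414]
```

View pics/crop1.png

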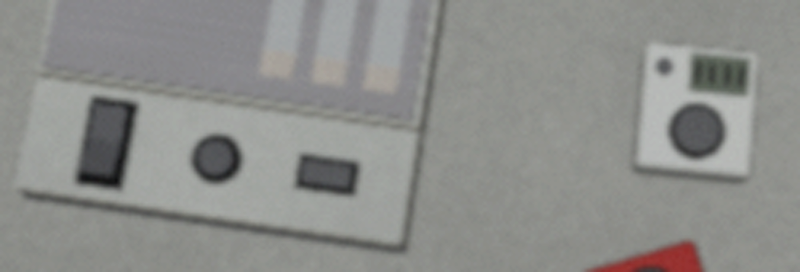

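The crop confirms the choice: a white timer with its key at crop (697,130), the rocker at (107,142) and the start key at (216,158). The key centres give a warmer yaw of about -0.175 rad, so the raised rocker point is near (0.485, 0.243). I'll close the jaws and move above it.

Request:
step_arm(series=[{"tx": -402, "ty": -261, "tz": 0, "az": -0.096, "jaw": 1}, {"tx": -402, "ty": -261, "tz": 0, "az": -0.096, "jaw": 1}, {"tx": -402, "ty": -261, "tz": 0, "az": -0.096, "jaw": 1}, {"tx": -402, "ty": -261, "tz": 0, "az": -0.096, "jaw": 1}, {"tx": -402, "ty": -261, "tz": 0, "az": -0.096, "jaw": 1}, {"tx": -402, "ty": -261, "tz": 0, "az": -0.096, "jaw": 1}, {"tx": -402, "ty": -261, "tz": 0, "az": -0.096, "jaw": 1}, {"tx": -402, "ty": -261, "tz": 0, "az": -0.096, "jaw": 1}, {"tx": -402, "ty": -261, "tz": 80, "az": -0.096, "jaw": 1}, {"tx": -402, "ty": -261, "tz": 110, "az": -0.096, "jaw": 1}, {"tx": -402, "ty": -261, "tz": 110, "az": -0.096, "jaw": 1}, {"tx": -402, "ty": -261, "tz": 110, "az": -0.096, "jaw": 1}])

```text
$.series[0]: bad value
```

```bash
python3 - <<'E'
from h import *
s=sense();print(s['time_s'],s['tcp_pos'],s['orientation'],s['wrist_force'],s['grip_width'])
print({k:v for k,v in camera_info('wrist').items()})
p,d=grab('wrist','w1');grab('top','top2');p2=cv2.imread('pics/top2.png')[150:270,150:310]
cv2.imwrite('pics/w1t.png',np.hstack([p[:,:,::-1][:, 120:520],cv2.resize(p2,(400,300),interpolation=cv2.INTER_CUBIC)[np.r_[0:300,[299]*100]]]))
E
```

```text
0.1 [0.16699252 0.60174573 0.24654146] [[-9.63563625e-01  2.67478393e-01 -6.70279136e-04]
 [ 2.67479156e-01  9.63562228e-01 -1.65323066e-03]
 [ 2.03652176e-04 -1.77227863e-03 -9.99998409e-01]] [-0.10841391  0.35429526  0.75737894] 0.08724626463127995
{'fx': 309.70691628693146, 'fy': 309.70691628693146, 'cx': 320.11506646181215, 'cy': 199.11722688784587, 'world_from_camera': array([[ 2.67375025e-01, -9.32117784e-01, -2.44268363e-01,
         1.00231348e-01],
       [ 9.63592089e-01,  2.58394343e-01,  6.87215341e-02,
         6.19173413e-01],
       [-9.39000930e-04, -2.53749484e-01,  9.67269516e-01,
         3.83062285e-01],
       [ 0.00000000e+00,  0.00000000e+00,  0.00000000e+00,
         1.00000000e+00]])}
```

View pics/w1t.png

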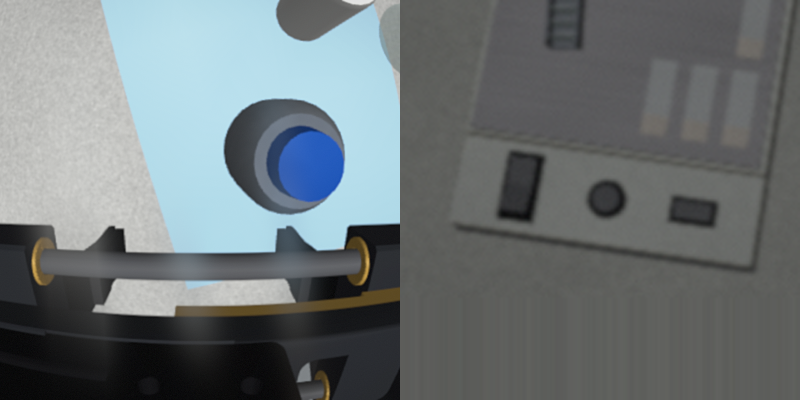

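The move was refused, so the arm has not moved. The wrist view shows a post with a blue top at about (310,165), on the side away from my path. I'll retry with every field given.

Request:
step_arm(series=[{"tx": -40, "ty": -26, "tz": 0, "ax": 0, "ay": 0, "az": 0, "jaw": 1}])

```text
time_s: 0.32
tcp_pos: [0.1975, 0.5673, 0.247]
orientation: [[-0.965, 0.264, -0.001], [0.264, 0.965, 0.0], [0.001, 0.0, -1.0]]
wrist_force: [-0.2, 0.4, 1.0]
grip_width: 0.0826
```

Request:
step_arm(series=[{"tx": -362, "ty": -235, "tz": 0, "ax": 0, "ay": 0, "az": -0.096, "jaw": 1}, {"tx": -362, "ty": -235, "tz": 0, "ax": 0, "ay": 0, "az": -0.096, "jaw": 1}, {"tx": -362, "ty": -235, "tz": 0, "ax": 0, "ay": 0, "az": -0.096, "jaw": 1}, {"tx": -362, "ty": -235, "tz": 0, "ax": 0, "ay": 0, "az": -0.096, "jaw": 1}, {"tx": -362, "ty": -235, "tz": 0, "ax": 0, "ay": 0, "az": -0.096, "jaw": 1}, {"tx": -362, "ty": -235, "tz": 0, "ax": 0, "ay": 0, "az": -0.096, "jaw": 1}, {"tx": -362, "ty": -235, "tz": 0, "ax": 0, "ay": 0, "az": -0.096, "jaw": 1}, {"tx": -362, "ty": -235, "tz": 0, "ax": 0, "ay": 0, "az": -0.096, "jaw": 1}, {"tx": -362, "ty": -235, "tz": 60, "ax": 0, "ay": 0, "az": -0.096, "jaw": 1}, {"tx": -362, "ty": -235, "tz": 110, "ax": 0, "ay": 0, "az": -0.096, "jaw": 1}, {"tx": -362, "ty": -235, "tz": 110, "ax": 0, "ay": 0, "az": -0.096, "jaw": 1}, {"tx": -362, "ty": -235, "tz": 110, "ax": 0, "ay": 0, "az": -0.096, "jaw": 1}])

```text
time_s: 1.82
tcp_pos: [0.4854, 0.2442, 0.1394]
orientation: [[-0.985, 0.173, 0.002], [0.173, 0.985, 0.001], [-0.002, 0.001, -1.0]]
wrist_force: [0.3, -1.0, 0.3]
grip_width: 0.0003
```

```bash
python3 - <<'E'
from h import *
s=sense();print(s['time_s'],s['tcp_pos'],s['orientation'],s['wrist_force'],s['grip_width'])
p,d=grab('wrist','w2');grab('scene','scene2');p2=cv2.imread('pics/scene2.png')[180:300,320:480]
cv2.imwrite('pics/w2t.png',np.hstack([p[:,:,::-1][:, 120:520],cv2.resize(p2,(400,300),interpolation=cv2.INTER_CUBIC)[np.r_[0:300,[299]*100]]]))
E
```

```text
1.825 [0.48537107 0.24417523 0.13941337] [[-9.84909159e-01  1.73062237e-01  1.84672754e-03]
 [ 1.73063914e-01  9.84910279e-01  7.89868390e-04]
 [-1.68216455e-03  1.09755051e-03 -9.99997983e-01]] [ 0.30896145 -1.04001837  0.28853789] 0.0002857889115321302
```

View pics/w2t.png

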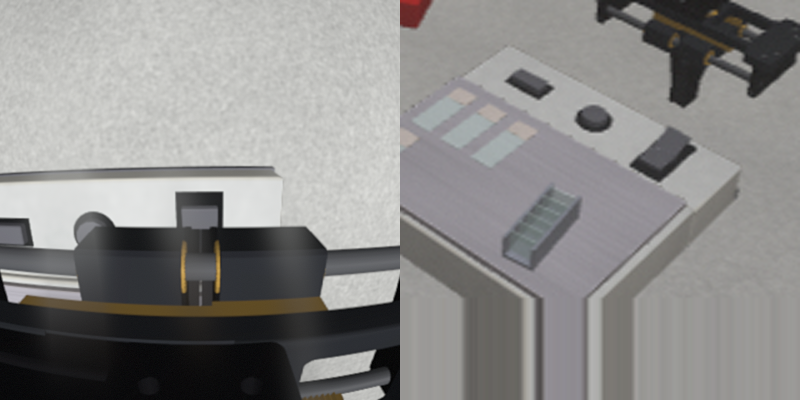

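The wrist view shows the closed fingers in line with the rocker's raised wing, at about (200,215) in the left pane. Next I'll lower and press the rocker.

Request:
step_arm(series=[{"tx": 0, "ty": 0, "tz": 35, "ax": 0, "ay": 0, "az": 0, "jaw": 1}, {"tx": 0, "ty": 0, "tz": 44, "ax": 0, "ay": 0, "az": 0, "jaw": 1}, {"tx": 0, "ty": 0, "tz": 47, "ax": 0, "ay": 0, "az": 0, "jaw": 1}, {"tx": 0, "ty": 0, "tz": 50, "ax": 0, "ay": 0, "az": 0, "jaw": 1}, {"tx": 0, "ty": 0, "tz": 52, "ax": 0, "ay": 0, "az": 0, "jaw": 1}, {"tx": 0, "ty": 0, "tz": 54, "ax": 0, "ay": 0, "az": 0, "jaw": 1}, {"tx": 0, "ty": 0, "tz": 55, "ax": 0, "ay": 0, "az": 0, "jaw": 1}, {"tx": 0, "ty": 0, "tz": 55, "ax": 0, "ay": 0, "az": 0, "jaw": 1}])

```text
time_s: 2.92
tcp_pos: [0.4853, 0.2436, 0.0847]
orientation: [[-0.985, 0.174, 0.001], [0.174, 0.985, 0.001], [-0.001, 0.001, -1.0]]
wrist_force: [-7.5, -0.7, 16.2]
grip_width: 0.0009
```

Request:
step_arm(series=[{"tx": 0, "ty": 0, "tz": 1, "ax": 0, "ay": 0, "az": 0, "jaw": 1}, {"tx": 0, "ty": 0, "tz": 1.5, "ax": 0, "ay": 0, "az": 0, "jaw": 1}, {"tx": 0, "ty": 0, "tz": 1.5, "ax": 0, "ay": 0, "az": 0, "jaw": 1}])

```text
time_s: 3.3
tcp_pos: [0.4854, 0.2436, 0.0846]
orientation: [[-0.985, 0.174, 0.001], [0.174, 0.985, 0.0], [-0.001, 0.001, -1.0]]
wrist_force: [-12.3, -2.8, 26.6]
grip_width: 0.0007
```

The rocker is at its end stop: the tip is at 59.6 mm and the force rises without further motion. I'll lift and move over the start key.

Request:
step_arm(series=[{"tx": 0, "ty": 0, "tz": -40, "ax": 0, "ay": 0, "az": 0, "jaw": 1}, {"tx": -5, "ty": -40, "tz": -40, "ax": 0, "ay": 0, "az": 0, "jaw": 1}, {"tx": -18, "ty": -86, "tz": -40, "ax": 0, "ay": 0, "az": 0, "jaw": 1}, {"tx": -18, "ty": -86, "tz": -40, "ax": 0, "ay": 0, "az": 0, "jaw": 1}, {"tx": -18, "ty": -86, "tz": -20, "ax": 0, "ay": 0, "az": 0, "jaw": 1}, {"tx": -18, "ty": -86, "tz": -20, "ax": 0, "ay": 0, "az": 0, "jaw": 1}])

```text
time_s: 4.05
tcp_pos: [0.4864, 0.1556, 0.0997]
orientation: [[-0.985, 0.174, -0.003], [0.174, 0.985, -0.0], [0.003, -0.001, -1.0]]
wrist_force: [-0.6, -0.0, -0.5]
grip_width: 0.0003
```

```bash
python3 - <<'E'
from h import *
s=sense();print(s['time_s'],s['tcp_pos'],s['wrist_force'])
p,d=grab('wrist','w3');grab('scene','scene3');p2=cv2.imread('pics/scene3.png')[180:300,320:480]
cv2.imwrite('pics/w3t.png',np.hstack([p[:,:,::-1][:, 120:520],cv2.resize(p2,(400,300),interpolation=cv2.INTER_CUBIC)[np.r_[0:300,[299]*100]]]))
E
```

```text
4.05 [0.48635265 0.15557939 0.09965926] [-0.55978772 -0.02980491 -0.50556732]
```

View pics/w3t.png

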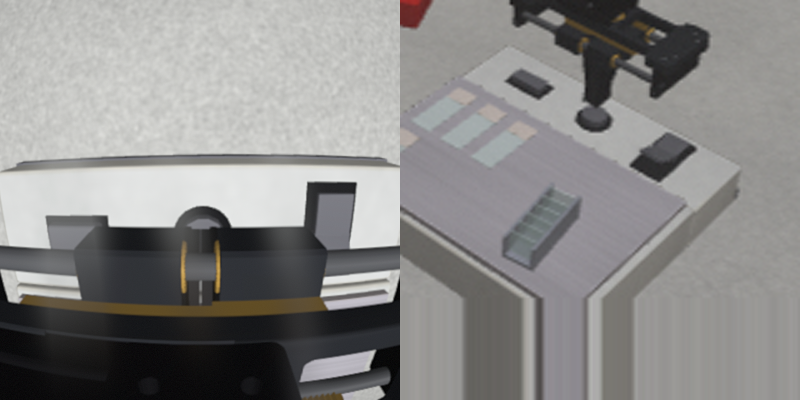

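The scene pane shows the rocker now tipped with its plate-side end raised, at about (665,145). The fingers are centred over the start key at about (203,220). I'll press it.

Request:
step_arm(series=[{"tx": 0, "ty": 0, "tz": 12, "ax": 0, "ay": 0, "az": 0, "jaw": 1}, {"tx": 0, "ty": 0, "tz": 15, "ax": 0, "ay": 0, "az": 0, "jaw": 1}, {"tx": 0, "ty": 0, "tz": 17, "ax": 0, "ay": 0, "az": 0, "jaw": 1}, {"tx": 0, "ty": 0, "tz": 19, "ax": 0, "ay": 0, "az": 0, "jaw": 1}, {"tx": 0, "ty": 0, "tz": 21, "ax": 0, "ay": 0, "az": 0, "jaw": 1}, {"tx": 0, "ty": 0, "tz": 22, "ax": 0, "ay": 0, "az": 0, "jaw": 1}, {"tx": 0, "ty": 0, "tz": 22, "ax": 0, "ay": 0, "az": 0, "jaw": 1}])

```text
time_s: 5.03
tcp_pos: [0.4875, 0.1555, 0.0793]
orientation: [[-0.985, 0.174, -0.0], [0.174, 0.985, 0.0], [0.0, 0.0, -1.0]]
wrist_force: [-4.0, -0.1, 4.6]
grip_width: 0.0005
```

Request:
step_arm(series=[{"tx": 0, "ty": 0, "tz": 1, "ax": 0, "ay": 0, "az": 0, "jaw": 1}, {"tx": 0, "ty": 0, "tz": 2.5, "ax": 0, "ay": 0, "az": 0, "jaw": 1}, {"tx": 0, "ty": 0, "tz": 2.5, "ax": 0, "ay": 0, "az": 0, "jaw": 1}, {"tx": 0, "ty": 0, "tz": 2.5, "ax": 0, "ay": 0, "az": 0, "jaw": 1}])

```text
time_s: 5.52
tcp_pos: [0.4877, 0.1555, 0.0789]
orientation: [[-0.985, 0.174, -0.0], [0.174, 0.985, -0.0], [0.0, -0.0, -1.0]]
wrist_force: [-11.5, -1.3, 22.8]
grip_width: 0.0004
```

The start key is at its stop, with the tip at 53.9 mm and 23 N. I'll lift and cross to the timer.

Request:
step_arm(series=[{"tx": 0, "ty": 0, "tz": -45, "ax": 0, "ay": 0, "az": 0, "jaw": 1}, {"tx": -13, "ty": -60, "tz": -45, "ax": 0, "ay": 0, "az": 0, "jaw": 1}, {"tx": -79, "ty": -356, "tz": -45, "ax": 0, "ay": 0, "az": 0, "jaw": 1}, {"tx": -79, "ty": -356, "tz": -45, "ax": 0, "ay": 0, "az": 0, "jaw": 1}, {"tx": -79, "ty": -356, "tz": -45, "ax": 0, "ay": 0, "az": 0, "jaw": 1}, {"tx": -79, "ty": -356, "tz": -45, "ax": 0, "ay": 0, "az": 0, "jaw": 1}, {"tx": -79, "ty": -356, "tz": -45, "ax": 0, "ay": 0, "az": 0, "jaw": 1}, {"tx": -79, "ty": -356, "tz": -45, "ax": 0, "ay": 0, "az": 0, "jaw": 1}, {"tx": -79, "ty": -356, "tz": -45, "ax": 0, "ay": 0, "az": 0, "jaw": 1}, {"tx": -79, "ty": -356, "tz": -16, "ax": 0, "ay": 0, "az": 0, "jaw": 1}, {"tx": -79, "ty": -356, "tz": -16, "ax": 0, "ay": 0, "az": 0, "jaw": 1}])

```text
time_s: 6.9
tcp_pos: [0.5016, -0.2063, 0.0902]
orientation: [[-0.985, 0.172, -0.005], [0.172, 0.985, 0.003], [0.005, 0.002, -1.0]]
wrist_force: [0.2, -1.0, 0.7]
grip_width: 0.0007
```

```bash
python3 - <<'E'
from h import *
s=sense();print(s['time_s'],s['tcp_pos'],s['wrist_force'])
p,d=grab('wrist','w4');p2,d2=grab('scene','scene4');p2=cv2.imread('pics/scene4.png')[150:270,200:360]
cv2.imwrite('pics/w4t.png',np.hstack([p[:,:,::-1][:, 120:520],cv2.resize(p2,(400,300),interpolation=cv2.INTER_CUBIC)[np.r_[0:300,[299]*100]]]))
p,d=grab('top','top4')
for n,u,v in [('rock-x',198,231),('start',232.5,229.4),('rock+x',199,218)]:print(n,world('top',d,u,v,1).round(4))
E
```

```text
6.9 [ 0.50161377 -0.20634744  0.09023286] [ 0.20343582 -0.95958381  0.74738803]
rock-x [0.4854 0.2392 0.0559]
start [0.4882 0.1562 0.0539]
rock+x [0.5155 0.2353 0.0657]
```

View pics/w4t.png

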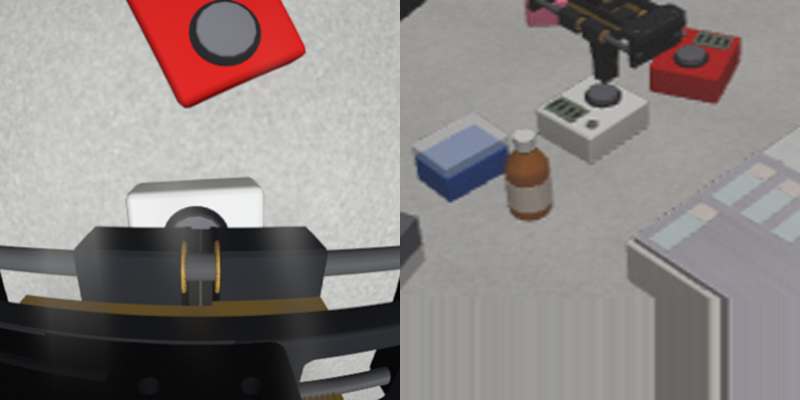

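Start key now reads 53.9 mm, so it is in, and the rocker's plate side is raised. The wrist view shows the white timer's round key under the fingers, about 6 px to the left while the arm settles. I'll let the arm settle first, to keep side force low on the loose timer.

Request:
step_arm(series=[{"tx": 0, "ty": 0, "tz": 0, "ax": 0, "ay": 0, "az": 0, "jaw": 1}, {"tx": 0, "ty": 0, "tz": 0, "ax": 0, "ay": 0, "az": 0, "jaw": 1}, {"tx": 0, "ty": 0, "tz": 8, "ax": 0, "ay": 0, "az": 0, "jaw": 1}, {"tx": 0, "ty": 0, "tz": 8, "ax": 0, "ay": 0, "az": 0, "jaw": 1}, {"tx": 0, "ty": 0, "tz": 8, "ax": 0, "ay": 0, "az": 0, "jaw": 1}, {"tx": 0, "ty": 0, "tz": 8, "ax": 0, "ay": 0, "az": 0, "jaw": 1}])

```text
time_s: 7.8
tcp_pos: [0.5034, -0.209, 0.0846]
orientation: [[-0.985, 0.174, 0.0], [0.174, 0.985, -0.0], [-0.0, -0.0, -1.0]]
wrist_force: [-0.0, 0.1, 0.2]
grip_width: 0.0005
```

Request:
step_arm(series=[{"tx": 0, "ty": 0, "tz": 6, "ax": 0, "ay": 0, "az": 0, "jaw": 1}, {"tx": 0, "ty": 0, "tz": 9, "ax": 0, "ay": 0, "az": 0, "jaw": 1}, {"tx": 0, "ty": 0, "tz": 11, "ax": 0, "ay": 0, "az": 0, "jaw": 1}, {"tx": 0, "ty": 0, "tz": 13, "ax": 0, "ay": 0, "az": 0, "jaw": 1}, {"tx": 0, "ty": 0, "tz": 15, "ax": 0, "ay": 0, "az": 0, "jaw": 1}, {"tx": 0, "ty": 0, "tz": 16, "ax": 0, "ay": 0, "az": 0, "jaw": 1}, {"tx": 0, "ty": 0, "tz": 16, "ax": 0, "ay": 0, "az": 0, "jaw": 1}, {"tx": 0, "ty": 0, "tz": 16, "ax": 0, "ay": 0, "az": 0, "jaw": 1}])

```text
time_s: 8.8
tcp_pos: [0.5033, -0.2089, 0.0693]
orientation: [[-0.985, 0.174, -0.001], [0.174, 0.985, 0.0], [0.001, 0.0, -1.0]]
wrist_force: [-4.9, 1.7, 9.6]
grip_width: 0.0008
```

Request:
step_arm(series=[{"tx": 0, "ty": 0, "tz": 0.5, "ax": 0, "ay": 0, "az": 0, "jaw": 1}, {"tx": 0, "ty": 0, "tz": 1, "ax": 0, "ay": 0, "az": 0, "jaw": 1}, {"tx": 0, "ty": 0, "tz": 1, "ax": 0, "ay": 0, "az": 0, "jaw": 1}])

```text
time_s: 9.18
tcp_pos: [0.5033, -0.2089, 0.0693]
orientation: [[-0.985, 0.174, -0.001], [0.174, 0.985, 0.0], [0.001, 0.0, -1.0]]
wrist_force: [-8.7, 5.0, 17.0]
grip_width: 0.0007
```

At its stop: no further motion as the force rises. I'll lift clear, back off, and check.

Request:
step_arm(series=[{"tx": 0, "ty": 0, "tz": -30, "ax": 0, "ay": 0, "az": 0, "jaw": 1}, {"tx": 0, "ty": 0, "tz": -90, "ax": 0, "ay": 0, "az": 0, "jaw": 1}, {"tx": 0, "ty": 0, "tz": -150, "ax": 0, "ay": 0, "az": 0, "jaw": 1}, {"tx": 60, "ty": 0, "tz": -180, "ax": 0, "ay": 0, "az": 0, "jaw": 1}, {"tx": 110, "ty": 0, "tz": -180, "ax": 0, "ay": 0, "az": 0, "jaw": 1}, {"tx": 110, "ty": 0, "tz": -180, "ax": 0, "ay": 0, "az": 0, "jaw": 1}, {"tx": 110, "ty": 0, "tz": -180, "ax": 0, "ay": 0, "az": 0, "jaw": 1}])

```text
time_s: 10.05
tcp_pos: [0.3956, -0.1902, 0.248]
orientation: [[-0.985, 0.174, 0.002], [0.174, 0.985, -0.001], [-0.002, -0.001, -1.0]]
wrist_force: [-0.4, -1.6, 1.2]
grip_width: 0.0005
```

```bash
python3 - <<'E'
from h import *
s=sense();print(s['time_s'],s['tcp_pos'],s['wrist_force'])
p,d=grab('top','top5');q=cv2.imread('pics/scene1.png');p2,d2=grab('scene','scene5');d0=np.load('pics/top1.npy');ds0=np.load('pics/scene1.npy')
for n,u,v in [('tkey',382.8,220.6),('clear',373,201.3),('start',232.5,229.4),('stop',267.2,234.4),('rock-x',198,230),('rock+x',199,218),('tip',408,158)]:
  print(n,world('top',d0,u,v,1).round(4),world('top',d,u,v,1).round(4))
for n,u,v in [('tkey',281,187)]:print(n,world('scene',ds0,u,v,1),world('scene',d2,u,v,1))
c=lambda a:cv2.resize(a[150:270,200:470],(800,300),interpolation=cv2.INTER_CUBIC)[:, :800]
cv2.imwrite('pics/cmp.png',np.vstack([c(q),c(p2[:,:,::-1])]))
E
```

```text
10.05 [ 0.39563356 -0.1902012   0.24799514] [-0.41365468 -1.59120421  1.20531302]
tkey [ 0.5045 -0.2096  0.0485] [ 0.4063 -0.1383  0.6147]
clear [ 0.5545 -0.1881  0.0418] [ 0.5548 -0.1883  0.0405]
start [0.4872 0.1551 0.0602] [0.4884 0.1564 0.0526]
stop [0.4739 0.0717 0.0577] [0.4736 0.0715 0.06  ]
rock-x [0.4863 0.237  0.0653] [0.4871 0.2382 0.0601]
rock+x [0.5163 0.2364 0.0613] [0.5156 0.2355 0.065 ]
tip [ 0.6619 -0.2788  0.0497] [ 0.6616 -0.2786  0.0508]
tkey [ 0.51002027 -0.20681847  0.04726489] [ 0.50664091 -0.20953972  0.04420745]
```

View pics/cmp.png

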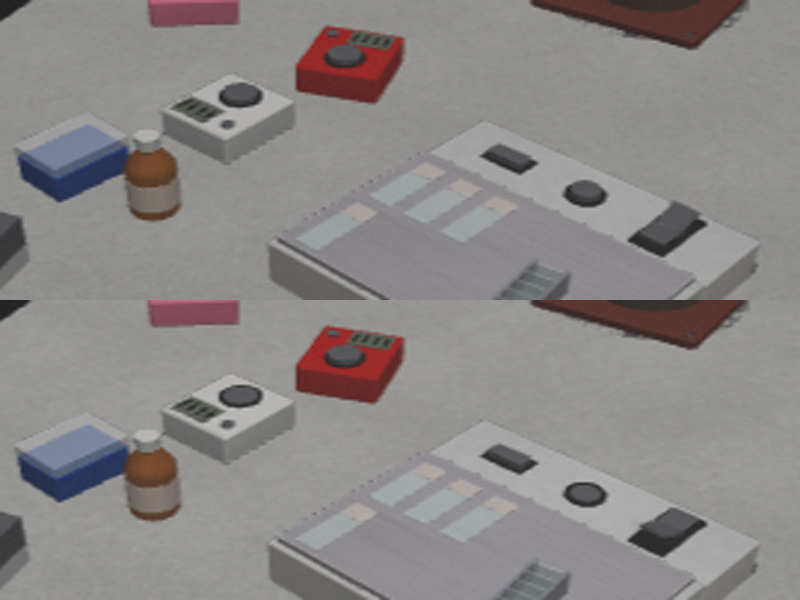

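Comparing before (top) and after (bottom): the rocker has flipped at (672,525), and the start key (585,493) and timer key (240,396) are sunk. The stop and clear keys, timer, bottle, tip box and rack look the same. Handing in.

```bash
python3 -c "
from bench import *
print(close_job())"
```

```text
the job is handed in; nothing more can be done
None
```

The job is done and handed in at about 10 s. With the jaws shut, I pressed the rocker's raised end, then the start key, then the white timer's large key. Each was pushed until the fingertips stopped moving while the force kept rising.

| Pressed | Fingertip height at stop | Expected when fully in | Force |
|---|---|---|---|
| Rocker raised end | 59.6 mm | 59.5 mm | 27 N |
| Start key | 53.9 mm | 54 mm | 23 N |
| Timer key | 44.3 mm | 44 mm | 17 N |

**Pressed keys:** The last pictures show the rocker flipped and both round keys sunk. Depth readings agree, with the rocker wing at about 60 mm, the start key at 53–54 mm and the timer key at 44 mm.

**Left alone:** The stop key and clear key read the same as before, within about 2 mm of noise. The timer, bottle, tip box and rack show no visible movement, and the arm is clear of everything.

**Failures and gaps:**
- The first move call was refused for missing fields; nothing moved.
- In the last check the arm hid the timer key from the top camera, so that key was checked only from the scene camera and the fingertip height.

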